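Gauge the hardened paint in a tin

TASK

Take the depth of the old tin in the blue bench gauge: lower the gauge's probe by its black knob until the tip rests on the hardened green paint inside the tin, then press the lever with the red ball all the way down so the probe is locked at that height. Leave the things standing around the gauge where they are, and let go of everything.

Things in the scene. Friction and masses are not known exactly. Their poses are not given: they have to be found in the camera images.
- depth_gauge: blue bench depth gauge, fixed to the bench; origin on the bench top (z = 0) straight below the probe's axis; its x axis points from the probe to the column behind it, z up. Base plate 152 x 124 x 12 mm. An open aluminium tin (77 mm across, rim 82 mm above the bench) is fixed on the plate under the probe. The blue head that guides the probe is 44 x 38 mm, from 105 to 139 mm above the bench (brass bush included); the column, 78 mm behind the probe, is 142 mm high
- probe_knob (a point): centre of the black knob (upright cylinder, 22 mm across, 34 mm high) on top of the probe, a steel rod 8 mm thick that slides straight up and down in the head against about 2.5 N of friction and stays where it is left. The knob keeps clear of the head by 10 mm or more even when the tip is on the paint
- probe_tip (a point): lowest point of the probe's ball tip (10 mm across), 134 mm below the knob's centre
- residue_top (a point): centre of the flat upper face of the hardened, rigid green paint in the tin, straight below the tip; its height differs from start to start (about 30 to 55 mm above the bench)
- probe (a joint): how far the probe has been lowered (m): 0 fully raised, grows downward
- lever_pivot (a point): axis of the clamp lever, 56 mm in front of the probe's axis (gauge's -x) and 120 mm above the bench; the lever swings about the gauge's x axis
- lever_ball (a point): centre of the red ball (18 mm across) at the end of the clamp lever, a bar 9 mm thick, 62 mm from the pivot, lying to the gauge's -y side of it; open it leans up, locked it lies level
- lock_lever (a joint): angle of the clamp lever (rad): 0 open (0.65 rad above level), grows as it is pressed down, 0.65 level and locked (stop at 0.67). It grips the rod from about 0.46 on; pressing on the ball takes about 2 to 6 N, and it stays where it is left
- tape_roll: bystander: roll of masking tape lying flat, 98 mm across, 24 mm high; origin at the centre of its underside
- viscosity_cup: bystander: small grey flow cup on legs, 53 mm across, 63 mm high; origin at the centre of its underside
- dropper_bottle: bystander: brown dropper bottle standing close to the gauge, on its -y side, 37 mm across, 117 mm high; origin at the centre of its underside
- scraper: bystander: scraper lying flat, 60 x 195 x 18 mm, long side along its y; origin at the centre of its underside

How it is judged:
By the outcome, as a careful person would: the job done as asked, in the order asked, and still so for the second after the job is handed in, with the robot touching nothing.
It also fails if it takes over 38 s, if anything falls off the work surface, if the arm or the gripper's body presses on something with over 40 N, if the wrist force passes 120 N, or if a joint passes its speed limit or range.

ROBOT

A 6-joint arm with a two-finger parallel gripper is mounted at the origin on a cart in front of the work surface, level with it; the furniture and walls round the work are solid. World frame = base frame: x ahead of the robot, y to its left, z up, the work surface at z = 0. Lengths are in mm, angles in rad, forces in N, time in s.
With the tool pointing down it reaches from about 400 to 925 mm from the base axis. Payload 12.5 kg.
Tool frame: the origin (TCP) lies at the very end of the fingers, on their centre line; the grasp point (between the pads) lies env.hold_point_z behind it (env.hold_point_z is the distance from the TCP to the grasp point, in mm); y points along the fingers, z is the direction in which the jaws open and shut, and the axes are right-handed (so a half turn about y gives the same grasp; the last joint's range is limited). The gripper opens to 95 mm and grips with 3 to 60 N. Pads are 20 mm wide; open, the fingers measure 119 mm over their backs; the gripper's body (75 mm by 180 mm) begins 59 mm behind the grasp point.
Start: joints at [1.092, 0.491, 1.559, -0, 1.092, -0.106], TCP at [227.625, 582.094, 214.661] pointing down, gripper open.
Joint ranges: [-3.1, 3.1], [-0.84, 2.19], [0.05, 2.79], [-1.13, 4.28], [0.06, 2.93], [-2.69, 2.69]. Speed limits (rad/s): [2.22, 2.22, 2.79, 3.14, 3.14, 3.14].

INTERFACE

Orientations are given as [roll, pitch, yaw] about the fixed x, y, z axes, in that order (R = Rz(yaw) Ry(pitch) Rx(roll)).
In Python, from cell import env gives the robot as it stands.
- The arm moves only by the shell command python3 -m inch 'ROWS'. ROWS is JSON, one flat list of numbers, 7 for each row, row after row: the shift along the tool's x, y, z in m, then the turn, a rotation vector about the tool's x, y, z in degrees, then the closure, from -1 (fully open) to 1 (shut). In form: [tx, ty, tz, ax, ay, az, hand, tx, ty, tz, ax, ay, az, hand, ...]. A call has 1 to 10 rows; each row shifts and turns the commanded pose from where the row before left it, along the tool's axes as they then stand; what a row does not reach is not made up. A row lasts 1/10 s, in which the tool goes at most 50 mm and 8.59 degrees, less where a joint would pass 70% of its speed; a pose out of reach is approached as far as the arm can. A call is refused whole if a number of a shift passes 0.05 or a number of a turn 8.59, either way. A call with a gripper value outside its range is refused whole. The fingers move at their own pace and stop on an object; the grip force is fixed at half the most. Time passes only in rows, so rows that do not move let the fingers close. It gives the time, the measured TCP pose, the force and the opening at its end, in the units of the state.
- env.state(): the state, without advancing time (a new reading comes with each control period).
- env.read_camera(name): name is "scene" or "top" or "wrist"; returns a dict with "pixels" (400x640x3 uint8, blue, green, red), "depth" (400x640 float32, mm along the optical axis (not along the pixel's ray), 0 where there is no reading), "mtx" (3x3 intrinsics, pixels), "R" (3x3) and "t" (3): a world point X has camera coordinates R X + t. Camera axes: x right, y down, z forward; pixel columns grow to the right and rows downward; lengths in mm; the calibration is good to about 2 mm. A picture is of the moment at which its call begins.
- env.job_done(): hands the job in, once; it reports no verdict.
The state is a dict: "t": time; "joints": joint angles; "qvel": joint speeds; "tau": joint torques, N m; "eef_pos": TCP position; "tcp_rot": TCP orientation; "ft_force": force on the tool from outside, world axes, zero at the start; "moment": the same for the moment, N m; "opening": opening from 0.0 (shut) to 1.0 (fully open).
Only numpy, scipy, OpenCV 4.12 (cv2) and the standard library are available. Lean on these libraries where they do the work, as an engineer would, in place of code of your own. Each camera call takes 0.05 s, during which the arm holds its last target.

## Working session

There is one attempt and no reset: what is moved stays moved. The work goes in short steps, Python scripts to look and compute and a shell command to move; the robot and the scene stay as the last step left them, time stands still between calls to the robot, and variables do not carry over. Pictures are saved under pics/ and viewed, and the job is handed in when it is done.

```bash
ls; mkdir -p pics; python3 - <<'E'
from cell import env
import cv2
print(env.state(), env.hold_point_z)
for n in ("scene","top","wrist"):
    c=env.read_camera(n); cv2.imwrite(f"pics/{n}0.png",c["pixels"]); print(n,c["mtx"].tolist(),c["R"].tolist(),c["t"].tolist())
    import numpy as np; np.savez(f"{n}0.npz",**c)
E
```

```text
pics
{'t': 0.0, 'joints': array([ 1.09237204e+00,  4.91558351e-01,  1.55946503e+00,  1.20952011e-05,
        1.09170798e+00, -1.05603752e-01]), 'qvel': array([-0.00025877, -0.00092566, -0.00117209,  0.00247196,  0.00048342,
        0.00051812]), 'tau': array([ 1.43276138e-03, -6.12659454e+01, -2.58178872e+01,  6.92862435e-02,
        4.82371054e-02, -1.03144980e-04]), 'eef_pos': array([227.51313748, 581.84685415, 214.05713933]), 'tcp_rot': array([-1.57192756e+00,  1.30695776e-04, -3.72826193e-01]), 'ft_force': array([ 0.34443182,  0.1367379 , -0.34886918]), 'moment': array([-0.01418669, -0.01070815,  0.02406917]), 'opening': 0.9972854218364952} 18.8
scene [[405.2708316121664, 0.0, 322.8068572385867], [0.0, 405.2708316121664, 199.7045762537725], [0.0, 0.0, 1.0]] [[-0.825424475785987, -0.5644382524302691, 0.009159364983015532], [-0.4234169905513725, 0.6083035361499947, -0.6713306636969824], [0.37335303251192076, -0.5580109919176105, -0.7411013736414721]] [456.196511290073, 305.75744952462526, 1032.71500437917]
top [[383.2468248517177, 0.0, 326.6073270915409], [0.0, 383.2468248517177, 201.00460147679757], [0.0, 0.0, 1.0]] [[0.02881059321810893, -0.9995758412214716, -0.004252924265507378], [-0.9887768704527029, -0.027874842905111663, -0.14677633866115503], [0.14659553259284333, 0.008433906532730686, -0.9891605628230521]] [26.710039379901417, 549.306059510603, 1010.2801542851857]
wrist [[312.70260906912625, 0.0, 320.85579418416876], [0.0, 312.70260906912625, 202.0617029842469], [0.0, 0.0, 1.0]] [[0.3632212895147843, 0.9317011696810028, -0.0017959004064858944], [0.8981921355362473, -0.34964426855309616, 0.2664578261729378], [0.2476311420319633, -0.09839621884515265, -0.963844905372708]] [-624.7592563784342, -29.93194425016312, 392.49551642265925]
```

View pics/scene0.png

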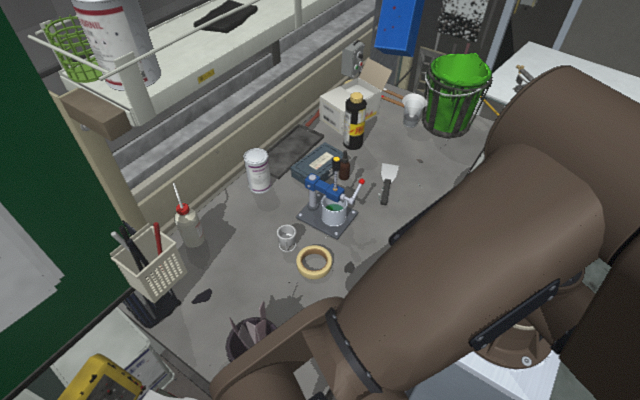

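View pics/top0.png

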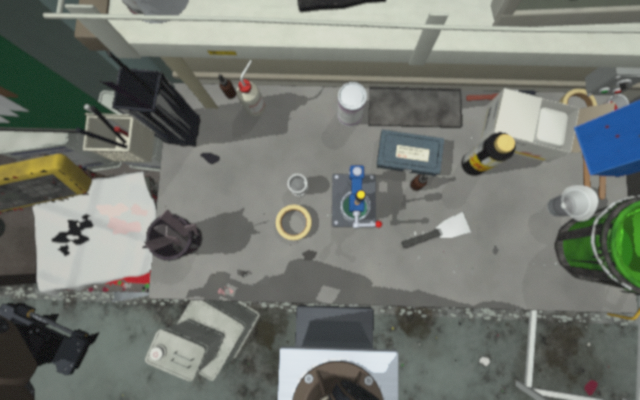

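View pics/wrist0.png

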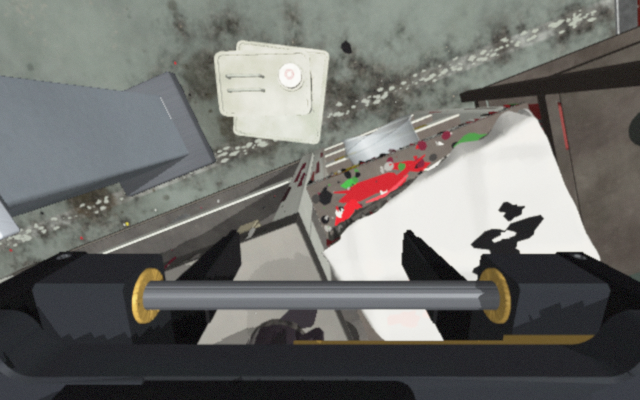

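The scene and top views show the gauge, at about (335,200) and (355,200), with the red ball at (378,225) in top and (362,181) in scene. I'll zoom in.

```bash
python3 - <<'E'
import cv2,numpy as np
a=cv2.imread("pics/top0.png")[140:260,260:500]; b=cv2.imread("pics/scene0.png")[130:280,240:420]
cv2.imwrite("pics/topz.png",cv2.resize(a,None,fx=3.3,fy=3.3,interpolation=cv2.INTER_CUBIC))
cv2.imwrite("pics/scz.png",cv2.resize(b,None,fx=4,fy=4,interpolation=cv2.INTER_CUBIC))
for n in("top","scene"):
    c=np.load(n+"0.npz"); P=c["pixels"].astype(int);d=c["depth"];K=c["mtx"];R=c["R"];t=c["t"]
    v,u=np.indices(d.shape); X=np.stack([(u-K[0,2])/K[0,0]*d,(v-K[1,2])/K[1,1]*d,d],-1)
    W=(X-t)@R
    np.save(n+"W.npy",W)
    ok=(d>0)
    box=ok&(W[...,0]>300)&(W[...,0]<800)&(abs(W[...,1])<350)
    B,G,Rr=P[...,0],P[...,1],P[...,2]
    for nm,m in dict(red=(Rr>150)&(G<80)&(B<80),blue=(B>120)&(Rr<70)&(G<130),black_hi=(P.max(-1)<50)&(W[...,2]>140),green=(G>80)&(Rr<70)&(B<110)).items():
        k,l,s,ce=cv2.connectedComponentsWithStats((m&box).astype(np.uint8))
        for i in range(1,k):
            if s[i,4]>5:
                w=W[l==i]; print(n,nm,ce[i].round(1),s[i,4],np.median(w,0).round(0),w.min(0).round(0),w.max(0).round(0))
E
```

```text
top red [378.3 223.7] 28 [478. -84. 162.] [473. -91. 157.] [486. -79. 165.]
top blue [351.3 167.8] 6 [621. -18. 137.] [614. -20. 136.] [625. -17. 141.]
top blue [355.7 191.6] 302 [567. -29. 134.] [514. -49. 127.] [610. -15. 141.]
top black_hi [331.4   3.7] 438 [749.  41. 585.] [740. -34. 579.] [760.  83. 590.]
top black_hi [486.  149.3] 126 [ 666. -344.  176.] [ 651. -350.  141.] [ 692. -340.  184.]
top green [347.  206.7] 80 [534. -14.  35.] [511. -26.  30.] [562.  -6. 130.]
top green [362.5 211.2] 8 [512. -49. 117.] [511. -61.  35.] [527. -45. 134.]
scene red [361.3 180.6] 18 [478. -79. 162.] [473. -87. 156.] [486. -75. 165.]
scene blue [325.5 186.3] 234 [563. -25. 134.] [515. -48. 127.] [627. -11. 141.]
scene black_hi [230.6  22.1] 296 [757.  58. 583.] [741. -35. 574.] [795.  99. 588.]
scene black_hi [231.6  15.9] 12 [773.  35. 586.] [762.  25. 584.] [777.  47. 587.]
scene black_hi [352.3 109.9] 113 [ 667. -342.  170.] [ 648. -350.  142.] [ 698. -335.  186.]
scene black_hi [335.9 165.5] 61 [529. -23. 233.] [524. -34. 218.] [541. -19. 250.]
scene green [334.6 207.1] 58 [542. -48.  36.] [523. -64.  32.] [566. -31.  41.]
```

View pics/topz.png

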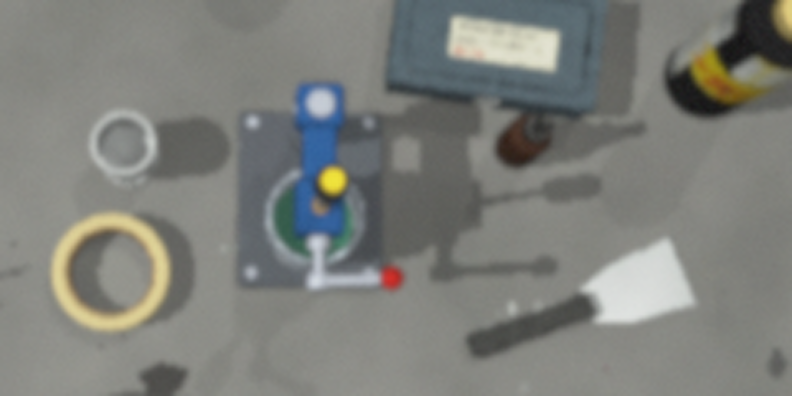

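View pics/scz.png

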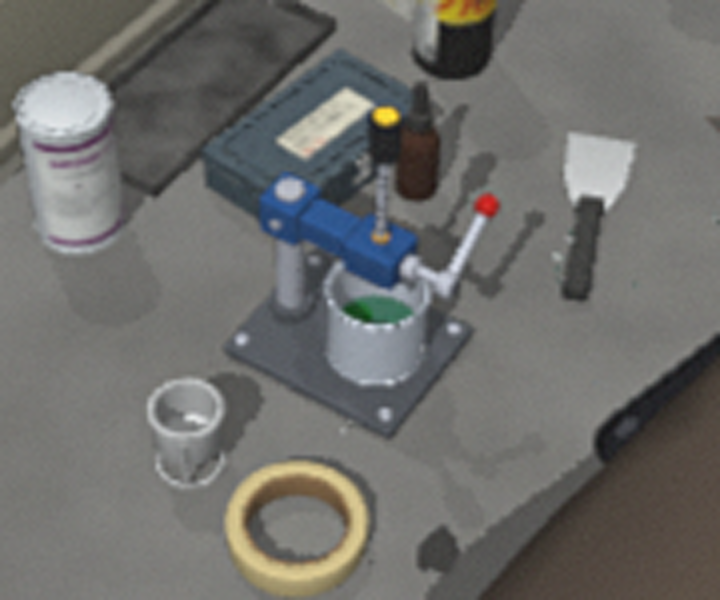

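```bash
cat > h.py <<'E'
import numpy as np,cv2
def tri(cs,uvs):
    P=[c["mtx"]@np.c_[c["R"],c["t"]] for c in cs]
    X=cv2.triangulatePoints(P[0],P[1],np.float64(uvs[0]).reshape(2,1),np.float64(uvs[1]).reshape(2,1))
    X=(X[:3]/X[3]).ravel()
    e=[]
    for p,u in zip(P,uvs):
        q=p@np.r_[X,1]; e.append(np.hypot(*(q[:2]/q[2]-u)))
    return X,e
def world(c):
    d=c["depth"];K=c["mtx"];v,u=np.indices(d.shape)
    X=np.stack([(u-K[0,2])/K[0,0]*d,(v-K[1,2])/K[1,1]*d,d],-1)
    return (X-c["t"])@c["R"]
def blob(c,nm,lo=(300,-250,0),hi=(800,250,300)):
    P=c["pixels"].astype(int);B,G,R=P[...,0],P[...,1],P[...,2];W=world(c)
    m={"red":(R>120)&(G<80)&(B<80),"yellow":(R>150)&(G>120)&(B<90),"blue":(B>110)&(R<80)&(G<130),"green":(G>50)&(R<G*.6)&(B<G*.9)}[nm]
    m=m&(c["depth"]>0)&(W>lo).all(-1)&(W<hi).all(-1)
    k,l,s,ce=cv2.connectedComponentsWithStats(m.astype(np.uint8),connectivity=8)
    if k<2: return None
    i=1+np.argmax(s[1:,4]); w=W[l==i]
    return ce[i],s[i,4],np.median(w,0),w.min(0),w.max(0)
E
python3 - <<'E'
from h import *
T=np.load("top0.npz");S=np.load("scene0.npz");T=dict(T);S=dict(S)
for nm in("red","yellow","green"):
    lo=(300,-250,150) if nm!="green" else (450,-100,15)
    a=blob(T,nm,lo,(800,250,300) if nm!="green" else (620,60,80));b=blob(S,nm,lo,(800,250,300)if nm!="green" else (620,60,80))
    print(nm,*[[np.round(x,1) for x in q] for q in(a,b)],tri([T,S],[a[0],b[0]]))
# plate & head: masks by height from union cloud
W=np.concatenate([world(T).reshape(-1,3),world(S).reshape(-1,3)]);C=np.concatenate([T["pixels"].reshape(-1,3),S["pixels"].reshape(-1,3)]).astype(int)
bl=(C[:,0]>90)&(C[:,2]<80)&(C[:,1]<130)&(W[:,2]>125)&(W[:,2]<146)&(abs(W[:,0]-560)<100)&(abs(W[:,1])<90)
p=W[bl][:,:2].astype(np.float32); print(cv2.minAreaRect(p), cv2.fitLine(p,cv2.DIST_HUBER,0,.01,.01).ravel())
pl=(W[:,2]>7)&(W[:,2]<18)&(abs(W[:,0]-550)<110)&(abs(W[:,1]+20)<90)
p=W[pl][:,:2].astype(np.float32); print(len(p),cv2.minAreaRect(p),p.min(0),p.max(0))
# silver column top/lever via topview pixel: crop u=260+x/3.3
WT=world(T)
for n,(x,y) in dict(col=(320,102),pivot=(318,281),bottle=(520,142),stem=(318,242)).items():
    print(n,WT[140+int(y/3.3),260+int(x/3.3)].round(0))
g=(W[:,2]>20)&(W[:,2]<70)&(C[:,1]>60)&(C[:,2]<.6*C[:,1])&(C[:,0]<.9*C[:,1])&(abs(W[:,0]-535)<30)&(abs(W[:,1]+25)<30)
print("green z",np.percentile(W[g][:,2],[5,25,50,75,95]),g.sum())
# tall bystanders near
h=(W[:,2]>60)&(W[:,2]<130)&(abs(W[:,0]-580)<60)&(abs(W[:,1]+135)<45); print("bottle",np.median(W[h],0),W[h].min(0),W[h].max(0))
E
```

```text
red [array([378.3, 223.6]), np.int32(29), array([478.1, -83.6, 161.9]), array([473.2, -90.9, 156.6]), array([485.6, -78.9, 165.3])] [array([361.7, 180.8]), np.int32(22), array([476.8, -79.5, 161.5]), array([472.5, -88.9, 153. ]), array([485.6, -74.9, 165.4])] (array([479.65094378, -85.06237904, 155.28589823]), [np.float64(0.01763911112742117), np.float64(0.013530377240051421)])
yellow [array([360.5, 194.2]), np.int32(48), array([534.8, -33.3, 250.5]), array([525.9, -41.1, 247.8]), array([541.9, -25.5, 252.7])] [array([336.1, 158.5]), np.int32(23), array([534.5, -30.8, 251.5]), array([526.6, -37.6, 248.7]), array([542. , -23.9, 253.4])] (array([535.10727589, -33.1842522 , 249.30698849]), [np.float64(0.24244309010527434), np.float64(0.18077490648403877)])
green [array([346.3, 205.4]), np.int32(22), array([538.1, -11.6,  35. ]), array([525.6, -14.3,  32.3]), array([553.4,  -8.4,  38.2])] [array([333.6, 207.1]), np.int32(63), array([545.5, -47.3,  35.9]), array([523.4, -61.8,  31.7]), array([564.3, -31.1,  40.9])] (array([528.20273809, -11.76974685,  80.99690658]), [np.float64(1.6083282157213143), np.float64(1.3203182415060102)])
((570.2216186523438, -30.247554779052734), (117.57350158691406, 41.99098587036133), 1.3880324363708496) [ 9.9994922e-01  1.0077326e-02  5.6344836e+02 -2.6387527e+01]
2174 ((569.7496337890625, -38.423728942871094), (177.5118408203125, 144.07675170898438), 0.9172657132148743) [ 480.02115 -109.03202] [659.64746   33.756687]
col [614. -30. 142.]
pivot [477. -33. 128.]
bottle [ 601. -201.   61.]
stem [507. -33. 129.]
green z [32.50404537 34.73060219 35.88620134 37.14485669 39.07933293] 81
  return _methods._mean(a, axis=axis, dtype=dtype,
  ret = um.true_divide(
Traceback (most recent call last):
ValueError: zero-size array to reduction operation minimum which has no identity
```

The knob sits at about (535,-33) with its top at z≈250. The ball is at (480,-85,156), and the pivot and column agree with a gauge yaw of about 0. The paint is at z≈36, so the knob top should end near 187. I'll lift, square the tool to yaw 0 and shut the fingers on the way.

```bash
python3 -m inch '[0,-0.03,0,0,-7.12,0,1, 0,-0.03,0,0,-7.12,0,1, 0,-0.02,0,0,-7.12,0,1, 0.019,0,-0.038,0,0,0,1, 0.019,0,-0.038,0,0,0,1, 0.019,0,-0.038,0,0,0,1, 0.019,0,-0.038,0,0,0,1]'
```

```text
t: 0.85
eef_pos: [303.9, 428.5, 294.5]
tcp_rot: [-1.571, 0.0, 0.001]
ft_force: [1.3, 0.6, 0.6]
opening: 0.471
```

```bash
python3 -m inch '[0.021,0,-0.042,0,0,0,1, 0.021,0,-0.042,0,0,0,1, 0.021,0,-0.042,0,0,0,1, 0.021,0,-0.042,0,0,0,1, 0.021,0,-0.042,0,0,0,1, 0.021,0,-0.042,0,0,0,1, 0.021,0,-0.042,0,0,0,1, 0.021,0,-0.042,0,0,0,1, 0.021,0,-0.03,0,0,0,1, 0.02,0,-0.02,0,0,0,1]'
python3 - <<'E'
from h import *
from cell import env
for n in("wrist","scene"):
    c=env.read_camera(n); cv2.imwrite(f"pics/{n}1.png",c["pixels"]); np.savez(n+"1.npz",**c)
    b=blob(c,"yellow",(300,-250,150)); print(n,b)
    print(blob(c,"red",(300,-250,100)))
E
```

```text
t: 1.85
eef_pos: [513.3, 41.8, 294.6]
tcp_rot: [-1.571, 0.0, -0.002]
ft_force: [0.1, -0.2, 0.3]
opening: 0.004
wrist (array([221.28735632, 249.66954023]), np.int32(348), array([532.58449772, -31.04959294, 252.24220703]), array([524.85787553, -38.80671296, 250.24496099]), array([540.42907322, -23.29881151, 253.94662787]))
(array([193.3372093, 158.2751938]), np.int32(258), array([476.7646409 , -80.621819  , 162.95017662]), array([469.18122733, -90.51599524, 155.47875549]), array([485.86472778, -74.25425373, 167.36030722]))
scene (array([335.88235294, 158.41176471]), np.int32(17), array([535.38103112, -31.96644541, 251.39876596]), array([529.09725268, -37.5887952 , 249.5306055 ]), array([540.09034491, -24.57045067, 255.29670321]))
(array([361.375     , 180.79166667]), np.int32(24), array([477.379513  , -79.35633619, 161.77150017]), array([471.92020282, -88.43353499, 155.24955272]), array([484.41941952, -73.35583965, 165.23462317]))
```

View pics/wrist1.png

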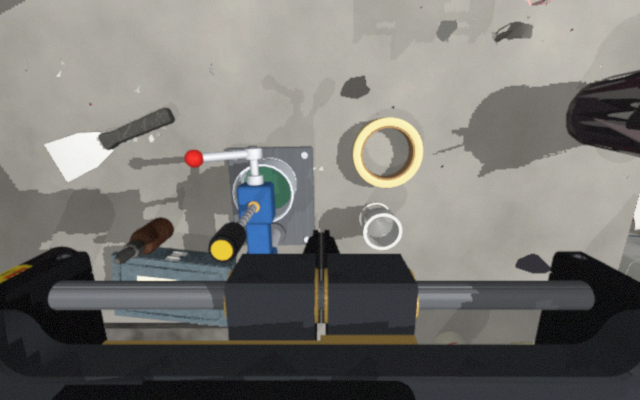

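View pics/scene1.png

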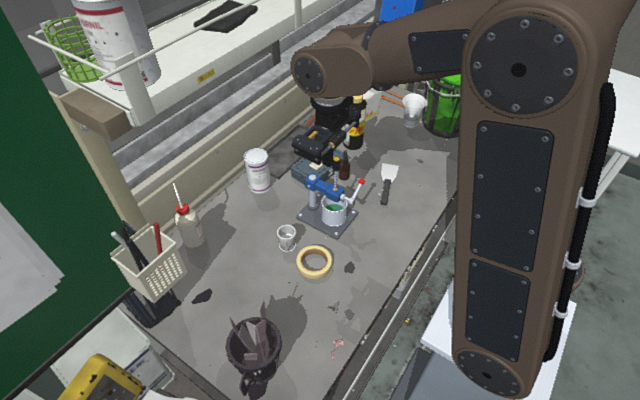

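The wrist view shows the knob at (221,250), the ball at (193,158) and the fingers shut. The yellow cap measures (534,-32,251) in both views, so I'll go over it.

```bash
python3 -m inch '[0.011,0,-0.037,0,0,0,1, 0.01,0,-0.037,0,0,0,1, 0,0.02,0,0,0,0,1, 0,0.012,0,0,0,0,1, 0,0,0,0,0,0,1]'
python3 - <<'E'
from h import *
from cell import env
print(env.state()["ft_force"])
W=dict(np.load("wrist1.npz"));w=world(W);C=W["pixels"].astype(int)
g=(C[...,1]>50)&(C[...,2]<.6*C[...,1])&(C[...,0]<.9*C[...,1])&(w[...,2]>15)&(w[...,2]<75)&(abs(w[...,0]-534)<35)&(abs(w[...,1]+32)<35)
print(g.sum(),np.percentile(w[g][:,2],[5,25,50,75,95]))
c=env.read_camera("wrist"); cv2.imwrite("pics/wrist2.png",c["pixels"])
E
```

```text
t: 2.45
eef_pos: [532.6, -29.1, 261.1]
tcp_rot: [-1.57, 0.003, 0.0]
ft_force: [-0.4, 0.5, 0.7]
opening: 0.004
[-0.37432069  0.45600711  0.67571558]
521 [35.29551269 36.14493385 36.70228555 37.28636447 38.07871407]
```

View pics/wrist2.png

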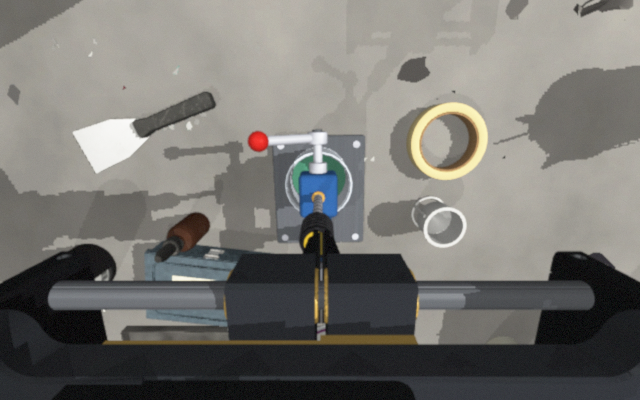

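The paint reads z≈36.7, so contact should come at a TCP z of about 187.5–188. The fingers stand centred over the knob at (318,235). I'll push down, then go gently.

```bash
python3 -m inch '[0.001,0.006,-0.003,0,0,0,1, 0,0.006,0,0,0,0,1, 0,0.006,0,0,0,0,1, 0,0.008,0,0,0,0,1, 0,0.008,0,0,0,0,1]'; python3 -m inch '[0,0.01,0,0,0,0,1, 0,0.008,0,0,0,0,1, 0,0.006,0,0,0,0,1, 0,0,0,0,0,0,1]'
```

```text
t: 3.0
eef_pos: [534.8, -32.7, 228.1]
tcp_rot: [-1.571, -0.001, 0.0]
ft_force: [0.6, 1.6, 1.7]
opening: 0.003
t: 3.4
eef_pos: [534.1, -32.9, 203.5]
tcp_rot: [-1.571, 0.002, 0.0]
ft_force: [0.1, 0.5, 0.0]
opening: 0.004
```

```bash
python3 -m inch '[0,0.004,0,0,0,0,1, 0,0.003,0,0,0,0,1, 0,0.003,0,0,0,0,1]'; python3 -m inch '[0,0.002,0,0,0,0,1]';python3 -m inch '[0,0.0015,0,0,0,0,1]';python3 -m inch '[0,0.001,0,0,0,0,1]'
python3 - <<'E'
from h import *
from cell import env
for n in("wrist","scene","top"):
    c=env.read_camera(n); cv2.imwrite(f"pics/{n}3.png",c["pixels"][100:250,240:420] if n=="scene" else c["pixels"])
    print(n,blob(c,"yellow",(450,-150,150)))
E
```

```text
t: 3.7
eef_pos: [534.7, -33.0, 194.6]
tcp_rot: [-1.571, -0.0, 0.0]
ft_force: [-1.0, -0.5, 2.3]
opening: 0.007
t: 3.8
eef_pos: [534.6, -33.0, 192.5]
tcp_rot: [-1.571, -0.0, 0.0]
ft_force: [-0.0, -0.2, 1.4]
opening: 0.004
t: 3.9
eef_pos: [534.7, -33.0, 191.0]
tcp_rot: [-1.571, -0.0, 0.0]
ft_force: [-0.3, -1.2, 1.7]
opening: 0.008
t: 4.0
eef_pos: [534.7, -33.0, 190.1]
tcp_rot: [-1.571, -0.0, 0.0]
ft_force: [-0.8, -0.4, 2.0]
opening: 0.005
wrist (array([325.57777778, 301.28888889]), np.int32(45), array([505.19918432, -30.83580702, 289.53742058]), array([502.25628815, -31.10518672, 287.29149198]), array([508.3688337 , -30.54736964, 290.32049308]))
scene (array([323.30769231, 149.23076923]), np.int32(13), array([553.56585606,   2.45145493, 297.36761238]), array([550.67563877,  -8.94822536, 294.13069088]), array([555.62602195,  11.38776387, 299.97705766]))
top None
```

View pics/wrist3.png

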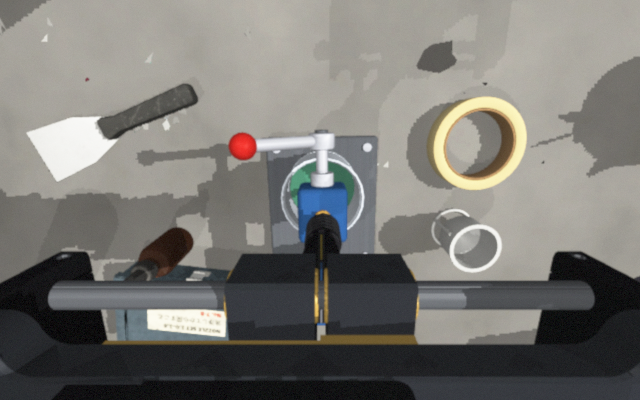

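The knob is following, now right at the head near (322,235). I'll keep lowering in 1 mm steps until the force rises.

```bash
python3 -m inch '[0,0.001,0,0,0,0,1]';python3 -m inch '[0,0.001,0,0,0,0,1]';python3 -m inch '[0,0.001,0,0,0,0,1]'
```

```text
t: 4.25
eef_pos: [534.6, -32.8, 189.2]
tcp_rot: [-1.571, -0.0, 0.0]
ft_force: [-0.2, -0.0, 1.2]
opening: 0.004
t: 4.35
eef_pos: [534.6, -32.8, 188.2]
tcp_rot: [-1.571, -0.0, 0.0]
ft_force: [-0.6, 0.0, 2.0]
opening: -0.0
t: 4.45
eef_pos: [534.6, -32.8, 187.1]
tcp_rot: [-1.571, -0.0, 0.0]
ft_force: [-0.2, 0.4, 1.8]
opening: 0.007
```

```bash
python3 -m inch '[0,0.001,0,0,0,0,1]'
```

```text
t: 4.55
eef_pos: [534.7, -32.8, 186.4]
tcp_rot: [-1.571, -0.0, 0.0]
ft_force: [-3.1, 1.0, 12.4]
opening: 0.007
```

```bash
python3 -m inch '[0,0.0005,0,0,0,0,1, 0,0,0,0,0,0,1]'
```

```text
t: 4.75
eef_pos: [534.7, -32.9, 186.3]
tcp_rot: [-1.571, -0.001, 0.0]
ft_force: [-3.5, 0.9, 8.9]
opening: 0.005
```

The force jumped from 2 to about 10 N at a TCP z of 186.3. That puts the tip at about 35.3, against paint measured at 35.9–36.7, so it rests on the paint. I'll retreat and go over the ball.

```bash
python3 -m inch '[0,-0.01,0,0,0,0,1, 0,-0.03,0,0,0,0,1, -0.027,0,-0.026,0,0,0,1, -0.028,0,-0.026,0,0,0,1, 0,0.02,0,0,0,0,1, 0,0,0,0,0,0,1]'
python3 - <<'E'
from h import *
from cell import env
cs={}
for n in("wrist","scene","top"):
    c=env.read_camera(n); cs[n]=c; cv2.imwrite(f"pics/{n}4.png",c["pixels"]); np.savez(n+"4.npz",**c)
    for k in("yellow","red"): print(n,k,[np.round(x,1) for x in (blob(c,k,(450,-150,100),(570,20,200)) or [])])
E
```

```text
t: 5.35
eef_pos: [478.6, -85.2, 204.8]
tcp_rot: [-1.57, 0.002, -0.001]
ft_force: [0.3, 0.7, -0.8]
opening: 0.006
wrist yellow []
wrist red [array([322.9, 220.6]), np.int32(408), array([475. , -82.9, 162.8]), array([468.6, -91.6, 154.7]), array([483.6, -74.7, 166.8])]
scene yellow [array([335.4, 176. ]), np.int32(23), array([533.5, -31.4, 186.9]), array([526.4, -39. , 184.9]), array([542.2, -21.9, 189.2])]
scene red [array([361.4, 181. ]), np.int32(22), array([477.5, -79.2, 161.4]), array([472.3, -87.6, 153.3]), array([484.4, -72. , 164.7])]
top yellow [array([359.2, 197.9]), np.int32(29), array([536.3, -35.2, 186.5]), array([528.7, -42.5, 182.6]), array([543.6, -27.9, 191. ])]
top red []
```

View pics/wrist4.png

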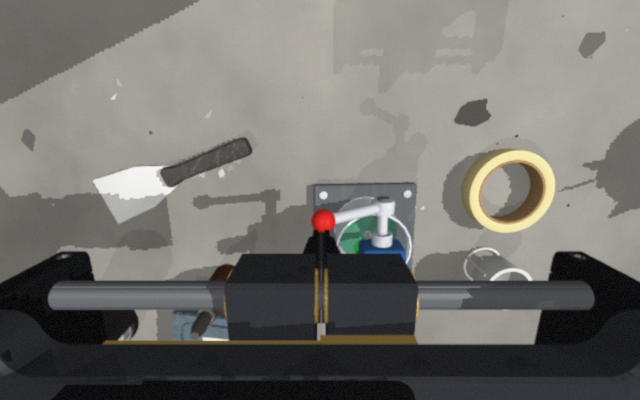

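The knob top stayed at 186.7 (scene and top views). The fingers stand right over the ball at (323,221). I'll press down, following the ball's arc outward.

```bash
python3 -m inch '[0,0.02,0,0,0,0,1, 0,0.015,0,0,0,0,1, 0,0.008,-0.002,0,0,0,1, 0,0.008,-0.004,0,0,0,1, 0,0,0,0,0,0,1]'; python3 -m inch '[0,0.007,-0.002,0,0,0,1, 0,0.007,-0.001,0,0,0,1, 0,0.006,-0.001,0,0,0,1]'
```

```text
t: 6.0
eef_pos: [480.1, -91.2, 154.6]
tcp_rot: [-1.571, -0.0, 0.0]
ft_force: [0.5, 0.6, 0.4]
opening: 0.003
t: 6.3
eef_pos: [480.0, -95.1, 134.4]
tcp_rot: [-1.571, -0.001, 0.0]
ft_force: [-0.1, -2.6, 3.5]
opening: -0.001
```

```bash
python3 -m inch '[0,0.003,0,0,0,0,1]'; python3 -m inch '[0,0.002,0,0,0,0,1]'; python3 -m inch '[0,0.0015,0,0,0,0,1]'
```

```text
t: 6.4
eef_pos: [479.7, -95.0, 131.1]
tcp_rot: [-1.571, 0.0, -0.0]
ft_force: [-0.9, -2.7, 3.5]
opening: 0.003
t: 6.5
eef_pos: [479.6, -94.9, 129.3]
tcp_rot: [-1.571, 0.0, -0.0]
ft_force: [-0.4, -2.8, 2.7]
opening: 0.003
t: 6.6
eef_pos: [479.6, -94.9, 128.0]
tcp_rot: [-1.571, 0.0, 0.0]
ft_force: [-0.0, -2.8, 3.2]
opening: 0.005
```

```bash
python3 -m inch '[0,0.001,0,0,0,0,1]'; python3 -m inch '[0,0.0005,0,0,0,0,1]'
```

```text
t: 6.7
eef_pos: [479.7, -94.9, 127.3]
tcp_rot: [-1.571, -0.0, 0.0]
ft_force: [-2.0, -2.5, 14.7]
opening: 0.01
t: 6.8
eef_pos: [479.8, -94.9, 127.3]
tcp_rot: [-1.571, -0.001, 0.0]
ft_force: [-3.4, -1.7, 16.7]
opening: 0.002
```

The stop came at a TCP z of 127.3, where the force rose from 3 to 16 N. I'll back off upward and check.

```bash
python3 -m inch '[0,-0.005,0,0,0,0,1, 0,-0.03,0,0,0,0,1, 0,-0.04,0,0,0,0,1, 0,-0.045,0,0,0,0,1, -0.03,0,0.035,0,0,0,1, -0.03,0,0.035,0,0,0,1, -0.02,0,0.035,0,0,0,1, 0,0,0,0,0,0,1]'
python3 - <<'E'
from h import *
from cell import env
cs={}
for n in("wrist","scene","top"):
    c=env.read_camera(n); cs[n]=c; cv2.imwrite(f"pics/{n}5.png",c["pixels"])
    for k in("yellow","red"): print(n,k,[np.round(x,1) for x in (blob(c,k,(450,-150,100),(570,20,200)) or [])])
a,b=[dict(np.load("scene0.npz")),cs["scene"]]
im=np.vstack([cs["scene"]["pixels"][130:280,240:420],cs["top"]["pixels"][140:260,290:470]])
cv2.imwrite("pics/cmp5.png",cv2.resize(im,None,fx=2.2,fy=2.2,interpolation=cv2.INTER_CUBIC))
print(env.state()["ft_force"])
E
```

```text
t: 7.6
eef_pos: [396.7, 13.0, 246.8]
tcp_rot: [-1.57, 0.001, 0.003]
ft_force: [0.4, 0.2, -0.1]
opening: 0.006
wrist yellow []
wrist red [array([217.1, 271. ]), np.int32(210), array([474.5, -92.8, 125.9]), array([ 469. , -102. ,  116.3]), array([484.6, -86.8, 129.4])]
scene yellow [array([335.3, 175.9]), np.int32(24), array([534.8, -31.4, 187.5]), array([527.8, -40.7, 184.1]), array([542.2, -21.5, 190.2])]
scene red []
top yellow [array([358.3, 198.7]), np.int32(47), array([533.9, -32.8, 186.3]), array([526.2, -42.4, 182.5]), array([543.9, -25.5, 190.2])]
top red [array([381.2, 225.3]), np.int32(21), array([478.7, -95.6, 127. ]), array([ 471.4, -100.8,  124.1]), array([484.3, -90.9, 130.4])]
[ 0.0181587  -0.81768231 -0.68859084]
```

View pics/wrist5.png

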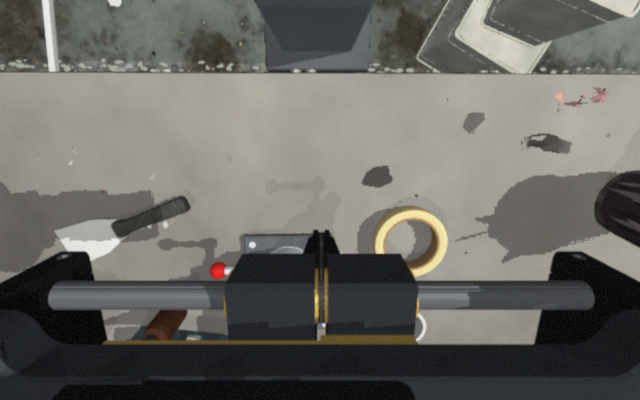

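View pics/cmp5.png

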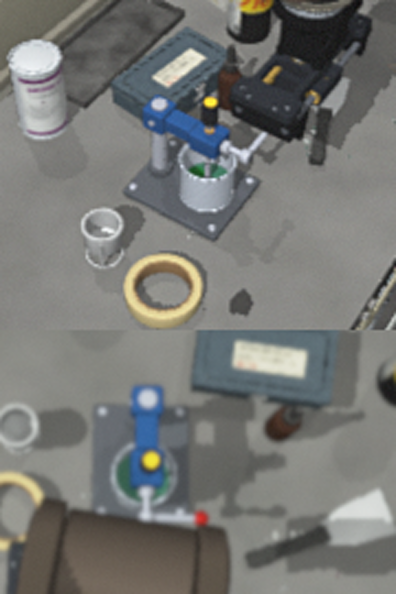

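The ball is down (surface at about z 127–129, y -95) and the knob is unchanged at about 187. The bystanders look undisturbed, and the robot is clear of everything.

```bash
python3 -c "
from cell import env
print(env.job_done())"
```

```text
the job is handed in; nothing more can be done
None
```

The probe is down on the green paint and locked there, and the job is handed in at about 8 s. No verdict was reported.

- **Probe:** I pushed the knob down with the shut fingers until the force jumped from 2 N to about 10 N, with the knob's top at 186.3 mm. That puts the tip at about 35.3 mm. The cameras put the paint at 35.9 to 36.7 mm, so the two differ by about 1 mm, within the 2 mm calibration.
- **Lever:** I then pressed the red ball down to its hard stop, where the force rose from 3 N to about 16 N. Afterwards the ball's upper surface read 126 to 127 mm and its y about -95 mm. That fits the lever lying level.
- **Last checks:** After the lever press, the knob's top still read 186.3 to 187.5 mm in the scene and top views. The tape roll, cup, bottle and scraper looked unmoved by eye; I did not measure them. The arm stood clear and read no contact force.
- **Gap in the checks:** The scene camera could not see the ball at the end because the gripper hid it. The ball reading comes from the wrist and top views only.

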